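Make up the dog walker's kit and the guest's kit

ROBOT

A 6-joint arm with a two-finger parallel gripper is mounted at the origin on the work surface. World frame = base frame: x ahead of the robot, y to its left, z up, the work surface at z = 0. Lengths are in mm, angles in rad, forces in N, time in s.
With the tool pointing down it reaches from about 300 to 850 mm from the base axis. Payload 4.2 kg.
Tool frame: the origin (TCP) lies on the centre line of the jaws, within the pads' length; the fingertips stand 19 mm ahead of it and the grasp point (between the pads) is the TCP (tips_ahead is the distance from the TCP to the fingertips, in mm); z points along the fingers, x is the direction in which the jaws open and shut, and the axes are right-handed (so a half turn about z gives the same grasp; the last joint's range is limited). The gripper opens to 91 mm and grips with 3 to 60 N. Pads are 32 mm wide; open, the fingers measure 118 mm over their backs; the gripper's body (76 mm by 178 mm) begins 60 mm behind the grasp point.
Start: joints at [-1.127, 0.32, 1.565, -0, 1.257, -0.02], TCP at [257.231, -514.27, 232.976] pointing down, gripper open.
Joint ranges: [-3.11, 3.11], [-0.84, 2.01], [0.21, 2.61], [-1.34, 4.49], [0.05, 2.63], [-2.56, 2.56]. Speed limits (rad/s): [2.57, 2.57, 3.14, 3.14, 3.14, 3.14].

INTERFACE

Orientations are given as a unit quaternion [x, y, z, w].
In Python, from plant import state, camera, calibration, finish_job, tips_ahead gives the robot as it stands.
- The arm moves only by the shell command python3 -m jog 'ROWS' [FORCE]. ROWS is a JSON object of lists of equal length, an entry for each row: "hand": the gripper command: -1 is fully open, 1 is shut, values between are in proportion; "xyz": the shift along the tool's x, y, z in m, a list of three; "angular": the turn, a rotation vector about the tool's x, y, z in degrees, a list of three. A call has 1 to 10 rows; each row is the pose to reach, as a shift and turn from the pose commanded when the call began, along the tool's axes at that moment; what a row does not reach only later rows make up. A row lasts 1/10 s, in which the tool goes at most 50 mm and 8.59 degrees, less where a joint would pass 70% of its speed; a pose out of reach is approached as far as the arm can. A call with a gripper value outside its range is refused whole. The fingers move at their own pace and stop on an object; FORCE is the grip in N (left out, the last holds). Time passes only in rows, so rows that repeat a pose let the fingers close. It gives the time, the measured TCP pose, the force and the opening at its end, in the units of the state.
- state(): the state, without advancing time (a new reading comes with each control period).
- camera(name): name is "scene" or "side" or "wrist"; returns (picture, depth): 480x640x3 uint8, red, green, blue; 480x640 float32, mm along the optical axis (not along the pixel's ray), 0 where there is no reading.
- calibration(name): a dict with "mtx" (3x3 intrinsics, pixels), "T" (4x4, takes a point from camera to world coordinates). Camera axes: x right, y up, looking along -z (the intrinsics and any distortion apply to the point x, -y, -z); pixel columns grow to the right and rows downward; lengths in mm; the calibration is good to about 2 mm. A picture is of the moment at which its call begins: read the wrist's pose just before it. calibration takes no time and is no camera call; for the wrist camera it gives the pose at the moment of the call.
- finish_job(): hands the job in, once; it reports no verdict.
The state is a dict: "clock": time; "joints": joint angles; "joint_velocities": joint speeds; "joint_efforts": joint torques, N m; "tool_pos": TCP position; "eef_rot": TCP orientation; "contact_force": force on the tool from outside, world axes, zero at the start; "moment": the same for the moment, N m; "opening": finger opening in mm.
Only numpy, scipy, OpenCV 4.12 (cv2) and the standard library are available. Lean on these libraries where they do the work, as an engineer would, in place of code of your own. Each camera call takes 0.05 s, during which the arm holds its last target.

TASK

Make up two kits from the things in the lower tier of the mail caddy: in the blue tray, for the dog walker, the key with the blue fob on the cork and the red whistle in the other compartment; in the yellow tray, for the guest, the key with the yellow fob on the cork and the silver bottle opener in the other compartment. Each thing lies flat on the floor of its compartment, the same side up as it lay in the caddy and not resting on a rim or divider. Leave the folding hook, the dish of keys and the postcard stand where they are.

Things in the scene. Friction and masses are not known exactly. Their poses are not given: they have to be found in the camera images.
- key_blue: Brass key on a chunky blue plastic fob, one rigid piece lying flat on the caddy's lower tier, 45 g, 80 mm long (its x, -40 to +40). Fob: block 48 long x 26 wide (y) x 18 mm high, x = -40 to +8 (grip its middle, x = -16, across y). The thin key (4 mm high, 20 wide) points to +x. Origin: middle of the length, on the underside.
- key_yellow: Brass key on a chunky yellow plastic fob, one rigid piece lying flat on the caddy's lower tier, 45 g, 80 mm long (its x, -40 to +40). Fob: block 48 long x 26 wide (y) x 18 mm high, x = -40 to +8 (grip its middle, x = -16, across y). The thin key (4 mm high, 20 wide) points to +x. Origin: middle of the length, on the underside.
- whistle: Red plastic whistle on its side on the caddy's lower tier, 22 g: a round drum 26 mm in diameter, 20 mm high, its upright axis at the origin, with a straight mouthpiece of that height from the drum out to x = +37 mm, spanning y = 0 to +13 mm. Origin: on the underside at the drum's axis. Grip across the drum along y (26 mm).
- opener: Silver aluminium bottle opener lying flat on the caddy's lower tier, 70 g, 84 mm long (its x, -42 to +42). Bar handle 18 wide (y) x 14 mm high from x = -42 to +14; rectangular ring head 30 wide, 12 mm high, from x = +9 to +42. Origin: middle of the length, on the underside. Grip the handle across y at x about -6.
- hook: Folding aluminium coat hook, folded flat: a 70 (x) x 32 (y) mm plate with a bent round bar folded over it, 17 mm high. Origin: centre of the underside. It belongs to no kit and stays in the caddy's lower tier.
- tray_blue: Blue tray fixed to the table, 113 (x) x 154 (y) mm, 14 high, walls 4. A 4 mm divider along x at y = 0, rim high, leaves two compartments of 105 (x) x 71 (y) mm, centred at y = +37 (brown cork floor) and y = -37 (blue floor). Floors 4 mm above the table, 10 below the rim. Origin: centre of the underside. The cork is on the world +y (robot's left) side, within 20 degrees.
- tray_yellow: Yellow tray fixed to the table, 113 (x) x 154 (y) mm, 14 high, walls 4. A 4 mm divider along x at y = 0, rim high, leaves two compartments of 105 (x) x 71 (y) mm, centred at y = +37 (brown cork floor) and y = -37 (yellow floor). Floors 4 mm above the table, 10 below the rim. Origin: centre of the underside. The cork is on the world -y (robot's right) side, within 20 degrees.
- caddy: Fixed black steel two-tier mail caddy, 470 mm wide (y), never turned, x away from the robot. Lower tier: floor 24 mm above the table, x = -60 to +230 mm, rim 12 mm above the floor; five stock things lie on its open front, in a row along y, about 90 mm apart. Upper tier over x = +100 to +230: shelf 104, rim 114 mm, things on it up to 124 mm above the table. Origin: on the table, below the row's middle.
- dish: White ceramic dish of spare keys on the table beyond one of the trays, 100 mm across, 28 mm high. Origin: centre of the underside. Leave it alone.
- stand: Clear acrylic postcard stand with a card in it, on the table beyond the other tray, 55 (x) x 100 (y) mm, 80 mm high. Origin: centre of the underside. Leave it alone.
Not all that is in view belongs to the job. Several things have the shape of the key_yellow; the one meant has the colours described above. Of the things that look like the tray_yellow, the smaller one is meant.

How it is judged (in metres and radians):
At the end, for the whole second after the job is handed in: Each of the four things lies flat (tilt under 0.1 rad, origin under 8 mm above the tray's underside), at rest, same side up, in its own compartment: within 42 mm of its centre along x, 10 to 66 mm from the divider along y. Hook moved under 30 mm, dish and stand under 20 mm (x of key_blue in the frame of tray_blue between -0.042 and 0.042 m and y of key_blue in the frame of tray_blue between 0.01 and 0.066 m and z of each of key_blue, whistle in the frame of tray_blue below 0.008 m and angle between each of key_blue, whistle, key_yellow, opener's own z axis and vertical below 0.1 rad and linear speed of each of key_blue, whistle, key_yellow, opener below 0.02 m/s and x of whistle in the frame of tray_blue between -0.042 and 0.042 m and y of whistle in the frame of tray_blue between -0.066 and -0.01 m and x of key_yellow in the frame of tray_yellow between -0.042 and 0.042 m and y of key_yellow in the frame of tray_yellow between 0.01 and 0.066 m and z of each of key_yellow, opener in the frame of tray_yellow below 0.008 m and x of opener in the frame of tray_yellow between -0.042 and 0.042 m and y of opener in the frame of tray_yellow between -0.066 and -0.01 m and distance of hook from where it was at the start of the episode below 0.03 m and distance of each of dish, stand from where it was at the start of the episode below 0.02 m); the robot touches nothing.
It fails at once if the hook is moved more than 30 mm (distance of hook from where it was at the start of the episode above 0.03 m).
It fails at once if the dish is moved more than 20 mm (distance of dish from where it was at the start of the episode above 0.02 m).
It fails at once if the postcard stand is moved more than 20 mm (distance of stand from where it was at the start of the episode above 0.02 m).
It also fails if it takes over 93 s, if anything falls off the work surface, if the arm or the gripper's body presses on something with over 40 N, if the wrist force passes 120 N, or if a joint passes its speed limit or range.

## Working session

There is one attempt and no reset: what is moved stays moved. The work goes in short steps, Python scripts to look and compute and a shell command to move; the robot and the scene stay as the last step left them, time stands still between calls to the robot, and variables do not carry over. Pictures are saved under pics/ and viewed, and the job is handed in when it is done.

```bash
ls; mkdir -p pics
python3 - <<'E'
from plant import *
import cv2
for n in ["scene","side","wrist"]:
    p,d=camera(n); cv2.imwrite(f"pics/{n}0.png",p[:,:,::-1]); 
    c=calibration(n); print(n,c)
    import numpy as np; np.savez(f"{n}0.npz",p=p,d=d,mtx=c["mtx"],T=c["T"])
print(state())
E
```

```text
pics
scene {'mtx': array([[484.3853468 ,   0.        , 327.49699914],
       [  0.        , 484.3853468 , 242.73383766],
       [  0.        ,   0.        ,   1.        ]]), 'T': array([[ 8.34188492e-01, -4.70749709e-01,  2.87270380e-01,
         9.20813539e+02],
       [ 5.51476182e-01,  7.13856617e-01, -4.31604854e-01,
        -4.87537528e+02],
       [-1.89200253e-03,  5.18462575e-01,  8.55098227e-01,
         1.03008012e+03],
       [ 0.00000000e+00,  0.00000000e+00,  0.00000000e+00,
         1.00000000e+00]])}
side {'mtx': array([[531.1434799 ,   0.        , 318.98821347],
       [  0.        , 531.1434799 , 237.78597851],
       [  0.        ,   0.        ,   1.        ]]), 'T': array([[-9.43003106e-01,  2.41001368e-01, -2.29485256e-01,
         3.07845741e+02],
       [-3.32182181e-01, -6.40234719e-01,  6.92643128e-01,
         8.82619422e+02],
       [ 2.00035129e-02,  7.29395534e-01,  6.83799689e-01,
         9.03101077e+02],
       [ 0.00000000e+00,  0.00000000e+00,  0.00000000e+00,
         1.00000000e+00]])}
wrist {'mtx': array([[410.42793366,   0.        , 319.15142225],
[... 450 characters left out ...]
}
{'clock': 0.15, 'joints': array([-1.12695143e+00,  3.20152971e-01,  1.56537632e+00,  3.43374863e-06,
        1.25739492e+00, -2.00150660e-02]), 'joint_velocities': array([ 0.00104367, -0.00142336, -0.00358779, -0.00116347,  0.00138507,
       -0.00124962]), 'joint_efforts': array([ 1.94827189e-03, -4.12774014e+01, -2.32154882e+01,  7.28016277e-02,
        4.33083123e-02, -1.12438388e-04]), 'tool_pos': array([ 257.10291231, -513.93287227,  232.3175757 ]), 'eef_rot': array([ 8.50706158e-01, -5.25641123e-01, -5.58380075e-04, -3.62598152e-04]), 'contact_force': array([ 0.54400919,  0.83138616, -0.76505799]), 'moment': array([ 0.02939887, -0.02468805,  0.03609224]), 'opening': 91.1422993486177}
```

View pics/scene0.png

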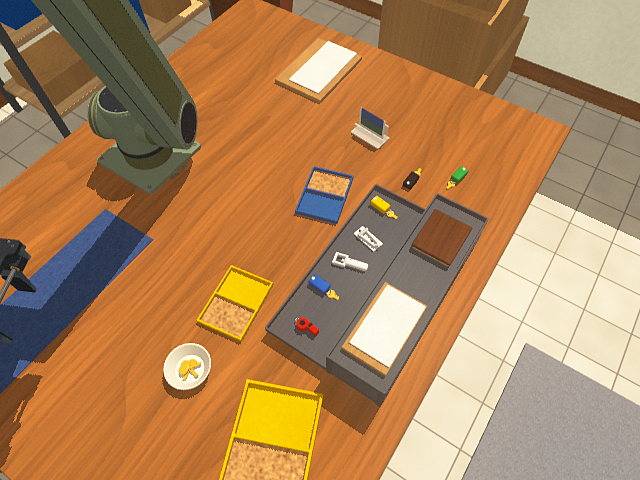

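View pics/side0.png

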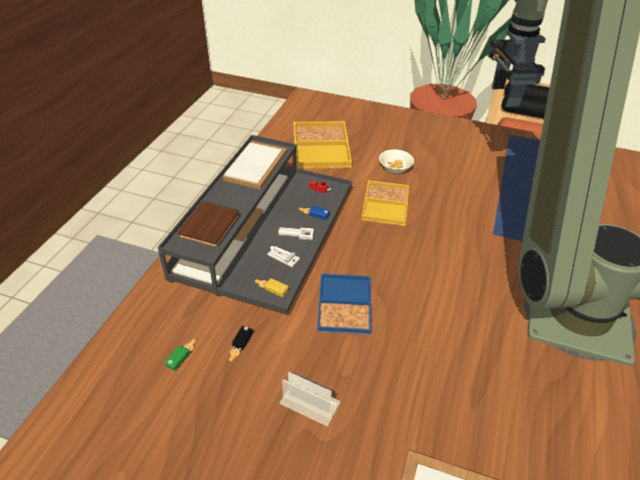

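View pics/wrist0.png

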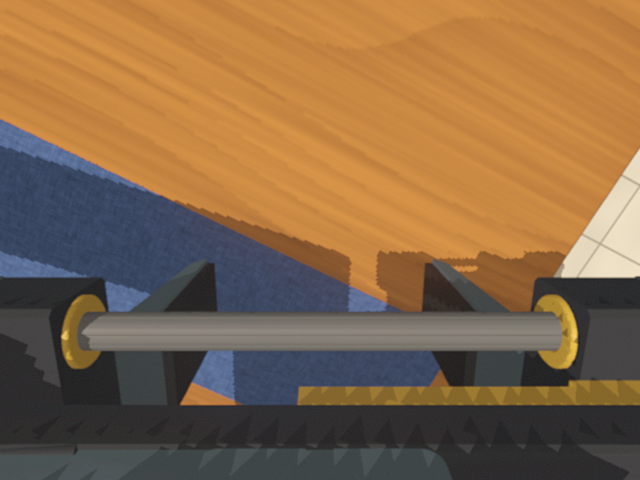

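Candidates in the scene image:
- **Yellow key:** caddy yellow (383,206); the black (412,179) and green (457,177) keys have the wrong colours.
- **Blue key:** (321,286).
- **Whistle:** (307,326).
- **Silver things:** opener is probably (349,262) with the ring head; hook is probably (368,238).
- **Trays:** blue (326,195), small yellow (236,303); the large yellow (272,440) is a decoy.

I'll check these in a close crop.

```bash
python3 - <<'E'
import numpy as np,cv2
a=np.load("scene0.npz");b=np.load("side0.npz")
c=a['p'][180:350,270:440,::-1]; s=b['p'][165:310,230:360,::-1]
c=cv2.resize(c,(400,400),interpolation=cv2.INTER_CUBIC); s=cv2.resize(s,(400,400),interpolation=cv2.INTER_CUBIC)
cv2.imwrite("pics/crop.png",np.hstack([c,s]))
E
cat > h.py <<'E'
import numpy as np,cv2
def load(n):
    a=np.load(n+"0.npz"); return a['p'],a['d'],a['mtx'],a['T']
def cast(uv,z,K,T):
    uv=np.asarray(uv,float).reshape(-1,2)
    d=np.c_[(uv[:,0]-K[0,2])/K[0,0],-(uv[:,1]-K[1,2])/K[1,1],-np.ones(len(uv))]@T[:3,:3].T
    o=T[:3,3]; t=(z-o[2])/d[:,2]; return o+d*t[:,None]
def proj(P,K,T):
    P=np.asarray(P,float).reshape(-1,3); c=(P-T[:3,3])@T[:3,:3]
    return np.c_[K[0,0]*c[:,0]/-c[:,2]+K[0,2],K[1,1]*-c[:,1]/-c[:,2]+K[1,2]]
def cloud(d,K,T):
    v,u=np.mgrid[:d.shape[0],:d.shape[1]]
    X=np.stack([(u-K[0,2])/K[0,0]*d,-(v-K[1,2])/K[1,1]*d,-d],-1)
    return X@T[:3,:3].T+T[:3,3]
E
python3 - <<'E'
from h import *
for n in["scene","side"]:
    p,d,K,T=load(n); W=cloud(d,K,T); hsv=cv2.cvtColor(p,cv2.COLOR_RGB2HSV)
    H,S,V=[hsv[...,i].astype(int) for i in range(3)]
    M={'blue':(abs(H-110)<15)&(S>150)&(V>60),'yel':(abs(H-26)<6)&(S>200)&(V>120),'red':((H<6)|(H>174))&(S>200)&(V>90)}
    for k,m in M.items():
        nn,l,st,ce=cv2.connectedComponentsWithStats(m.astype(np.uint8))
        for i in range(1,nn):
            if st[i,4]>60:
                w=W[l==i]; print(n,k,st[i],ce[i].round(),np.median(w,0).round(),np.ptp(w,axis=0).round())
E
```

```text
scene blue [  0   0  42  30 909] [17. 12.] [-1113.   322.  -157.] [2131.  899. 1240.]
scene blue [129   0  20  30 153] [138.  10.] [-1112.   870.  -430.] [ 31.  59. 191.]
scene blue [295 167  20  45  63] [305. 188.] [434. 140.  13.] [ 44. 145.  13.]
scene blue [332 176  21  46 110] [341. 203.] [542. 136.  11.] [ 42. 143.  20.]
scene blue [309 274  21  18 175] [320. 283.] [634. -88.  41.] [ 312.  413. 1000.]
scene yel [371 196  19  18 193] [380. 205.] [637. 178.  40.] [52. 30. 22.]
scene yel [ 197  265   76   77 1924] [240. 294.] [ 484. -191.    5.] [ 502.  352. 1035.]
scene yel [179 360  22  20 170] [188. 367.] [ 500. -397.   12.] [42. 45. 17.]
scene yel [ 219  379  104  101 5029] [276. 418.] [ 718. -373.    6.] [ 297.  238. 1031.]
scene red [297 318  22  18 170] [307. 326.] [ 665. -190.   43.] [ 278.  311. 1007.]
side blue [310 206  19  13 161] [318. 212.] [631. -78.  40.] [345. 979. 879.]
side blue [ 320  275   50   30 1295] [345. 289.] [498. 111.   5.] [253. 821. 904.]
side blue [318 327  53   6 108] [344. 330.] [466. 224.  11.] [104.  35.  13.]
side red [310 182  17  10 108] [318. 187.] [ 666. -179.   39.] [46. 22. 25.]
```

View pics/crop.png

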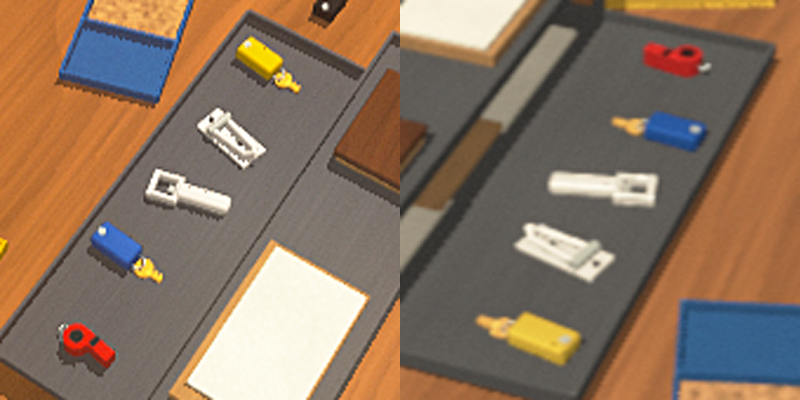

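The crop shows the opener (ring head toward the robot) at crop (185,192), i.e. scene (349,262). The hook is the plate with the folded bar at scene (368,238). The blue key, the yellow key and the whistle (mouthpiece pointing away from the robot) are as assumed.

Run:
```python
from h import *
P={}
for n in["scene","side"]:
    p,d,K,T=load(n); W=cloud(d,K,T); ok=(d>0)
    # table / floor heights
    f=ok&(abs(W[...,0]-600)<15)&(abs(W[...,1]+0)<150); print(n,'floor z pct',np.percentile(W[f][:,2],[5,50,95]).round(1), 
      'table', np.percentile(W[ok&(abs(W[...,0]-350)<40)&(abs(W[...,1])<100)][:,2],[5,50,95]).round(1))
    for lo,nm in[(30,'item')]:
        m=ok&(W[...,2]>lo)&(W[...,2]<50)&(W[...,0]>585)&(W[...,0]<705)&(W[...,1]>-240)&(W[...,1]<225)
        nn,l,st,ce=cv2.connectedComponentsWithStats(m.astype(np.uint8))
        for i in range(1,nn):
            if st[i,4]>60:
                w=W[l==i]; t=w[w[:,2]>36 if True else 0]
                r=cv2.minAreaRect(w[:,:2].astype(np.float32)); print(n,ce[i].round(),len(w),len(t),[np.round(x,1) for x in r],np.percentile(w[:,2],[50,95]).round(1))
```

```text
scene floor z pct [20.9 24.6 37.8] table [-3.5 -0.1  3.3]
scene [313. 272.] 500 167 [array([595.4, -21.5]), array([110.8, 473.7]), np.float64(13.5)] [35.  38.6]
scene [380. 204.] 203 169 [array([637.1, 181.4]), array([28.2, 54.6]), np.float64(82.8)] [40.5 44.7]
scene [368. 237.] 177 84 [array([660.5,  81.9]), array([31.2, 66.8]), np.float64(73.3)] [35.7 39.7]
scene [349. 262.] 289 141 [array([659.4,   1.4]), array([84.4, 32.5]), np.float64(12.5)] [35.9 39.2]
scene [319. 284.] 245 215 [array([634.6, -87.6]), array([25.7, 55.5]), np.float64(84.8)] [40.9 44.6]
scene [306. 325.] 220 195 [array([ 666.3, -187.2]), array([54. , 24.8]), np.float64(11.1)] [43.1 45.8]
side floor z pct [-1.2 24.1 37.8] table [-2.3  0.6  3.5]
side [320. 231.] 447 198 [array([596.4, -19.4]), array([109.2, 475.1]), np.float64(13.3)] [35.5 39.3]
side [319. 185.] 157 121 [array([ 665. , -187.4]), array([27.7, 56.3]), np.float64(81.9)] [42.5 47.3]
side [318. 211.] 194 153 [array([636.9, -85.4]), array([29.3, 58.8]), np.float64(83.5)] [40.9 45. ]
side [296. 232.] 274 149 [array([ 6.612e+02, -4.000e-01]), array([83., 35.]), np.float64(7.9)] [36.3 40.6]
side [283. 255.] 246 104 [array([660. ,  85.2]), array([33.2, 72.4]), np.float64(76.5)] [35.2 39.9]
side [275. 286.] 271 226 [array([641.2, 183.7]), array([28.9, 63.1]), np.float64(77.7)] [41.7 45.5]
```

```bash
python3 -m jog '{"xyz":[[-0.395,-0.358,-0.03],[-0.395,-0.358,-0.03],[-0.395,-0.358,-0.03],[-0.395,-0.358,-0.03],[-0.395,-0.358,-0.03],[-0.395,-0.358,-0.03],[-0.395,-0.358,-0.03],[-0.395,-0.358,-0.03],[-0.395,-0.358,-0.03],[-0.395,-0.358,-0.03]],"angular":[[0,0,26.6],[0,0,26.6],[0,0,26.6],[0,0,26.6],[0,0,26.6],[0,0,26.6],[0,0,26.6],[0,0,26.6],[0,0,26.6],[0,0,26.6]],"hand":[-1,-1,-1,-1,-1,-1,-1,-1,-1,-1]}' 20
python3 -m jog '{"xyz":[[0,0,0],[0,0,0],[0,0,0]],"angular":[[0,0,0],[0,0,0],[0,0,0]],"hand":[-1,-1,-1]}'
```

```text
clock: 1.15
tool_pos: [391.0, -33.4, 261.1]
eef_rot: [-0.707, 0.707, -0.0, 0.0]
contact_force: [1.1, -0.7, -0.3]
opening: 91.2
clock: 1.45
tool_pos: [390.7, -36.2, 260.7]
eef_rot: [-0.707, 0.708, 0.0, -0.0]
contact_force: [-0.4, -0.9, -0.3]
opening: 91.3
```

Run:
```python
from plant import *
import cv2,numpy as np
c=calibration("wrist"); p,d=camera("wrist"); cv2.imwrite("pics/w1.png",p[:,:,::-1]); np.savez("w10.npz",p=p,d=d,mtx=c["mtx"],T=c["T"])
print(c["T"].round(2),state()['clock'])
```

```text
[[-0.0000e+00  9.7000e-01  2.4000e-01  4.5963e+02]
 [-1.0000e+00 -0.0000e+00 -0.0000e+00 -3.5180e+01]
 [-0.0000e+00 -2.4000e-01  9.7000e-01  4.1162e+02]
 [ 0.0000e+00  0.0000e+00  0.0000e+00  1.0000e+00]] 1.5
```

View pics/w1.png

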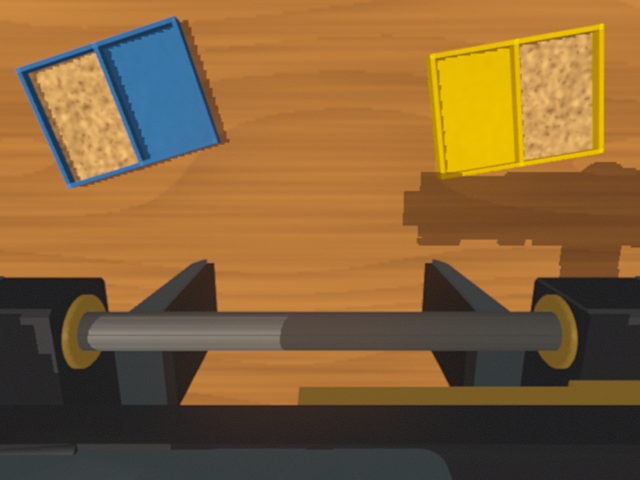

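The wrist view shows both trays whole. Blue has corners near (19,69), (177,17), (222,144), (70,186); small yellow has corners near (430,54), (603,25), (603,152), (440,178). I'll enlarge them for the rim corners.

Run:
```python
from h import *
p,d,K,T=load("w1")
a=cv2.resize(p[5:205,5:235,::-1],None,fx=3.4,fy=2.9*1.0,interpolation=cv2.INTER_CUBIC)
cv2.imwrite("pics/c1.png",cv2.resize(p[10:200,10:230,::-1],None,fx=3,fy=3,interpolation=cv2.INTER_CUBIC))
cv2.imwrite("pics/c2.png",cv2.resize(p[10:200,415:635,::-1],None,fx=3,fy=3,interpolation=cv2.INTER_CUBIC))
```

```text
(no output)
```

View pics/c1.png

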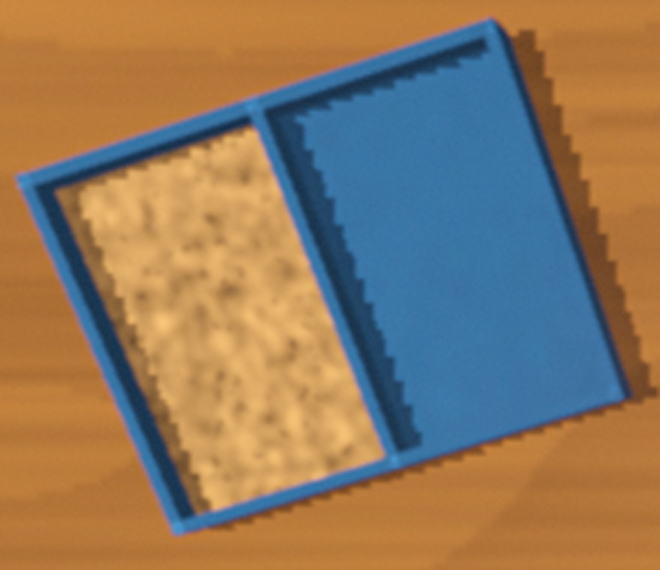

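View pics/c2.png

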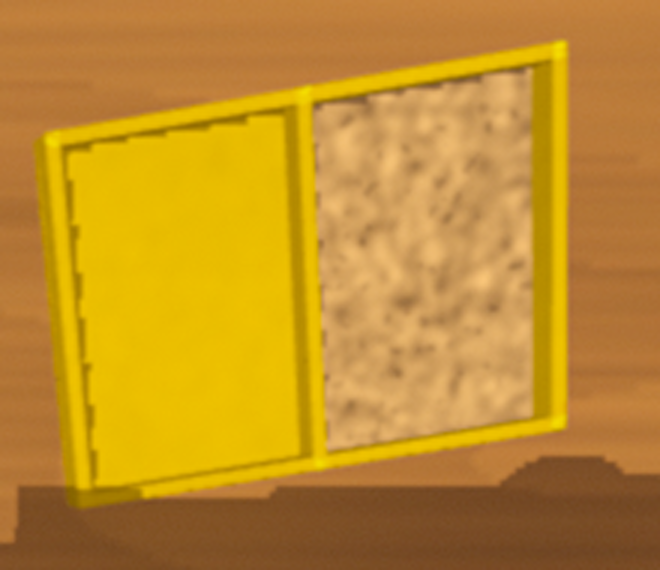

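Run:
```python
from h import *
p,d,K,T=load("w1")
for nm,o,q,dv in [("blue",(10,10),[(20,178),(494,24),(624,396),(180,528)],[(255,104),(398,462)]),("yel",(415,10),[(47,137),(565,43),(566,427),(80,494)],[(306,92),(318,464)])]:
    f=lambda a:np.array(a)/3+np.array(o)-0.33
    X=cast(f(q),14,K,T)[:,:2]; D=cast(f(dv),14,K,T)[:,:2]
    print(nm,X.round(1).tolist(),'sides',[np.linalg.norm(X[i]-X[i-1]).round(1) for i in range(4)],'ctr',X.mean(0).round(1),'div mid',D.mean(0).round(1),'div len',np.linalg.norm(D[0]-D[1]).round(1),
     'x-axis deg',np.degrees(np.arctan2(*(D[0]-D[1])[::-1])).round(1), np.degrees(np.arctan2(*((X[0]-X[3]+X[1]-X[2]))[::-1])).round(1),'edge deg',np.degrees(np.arctan2(*(X[0]-X[1]+X[3]-X[2])[::-1])).round(1))
```

```text
blue [[520.0, 239.1], [562.0, 92.5], [456.1, 60.9], [414.8, 206.6]] sides [np.float64(110.1), np.float64(152.5), np.float64(110.5), np.float64(151.4)] ctr [488.2 149.8] div mid [488.1 149.8] div len 109.4 x-axis deg 16.7 16.9 edge deg 105.9
yel [[531.2, -134.4], [556.7, -284.7], [446.4, -303.6], [425.5, -151.9]] sides [np.float64(107.1), np.float64(152.5), np.float64(111.8), np.float64(153.2)] ctr [ 490.  -218.6] div mid [ 489.2 -218.5] div len 109.8 x-axis deg 8.7 9.6 edge deg 98.7
```

```bash
python3 -m jog '{"xyz":[[-0.03,-0.155,0],[-0.03,-0.155,0],[-0.03,-0.155,0],[-0.03,-0.155,0],[-0.03,-0.155,0],[-0.03,-0.155,0]],"angular":[[0,0,0],[0,0,0],[0,0,0],[0,0,0],[0,0,0],[0,0,0]],"hand":[-0.2,-0.2,-0.2,-0.2,-0.2,-0.2]}'
python3 - <<'E'
from plant import *
import cv2,numpy as np
c=calibration("wrist"); p,d=camera("wrist"); cv2.imwrite("pics/w2.png",p[:,:,::-1]); np.savez("w20.npz",p=p,d=d,mtx=c["mtx"],T=c["T"])
s=state();print(c["T"].round(2),s['clock'],s['opening'])
E
```

```text
clock: 2.1
tool_pos: [544.8, -6.9, 260.6]
eef_rot: [-0.706, 0.708, 0.001, -0.001]
contact_force: [1.1, 0.2, -0.8]
opening: 55.0
[[-0.0000e+00  9.7000e-01  2.5000e-01  6.1393e+02]
 [-1.0000e+00 -0.0000e+00 -0.0000e+00 -6.0600e+00]
 [-0.0000e+00 -2.5000e-01  9.7000e-01  4.1142e+02]
 [ 0.0000e+00  0.0000e+00  0.0000e+00  1.0000e+00]] 2.15 54.64920250217817
```

View pics/w2.png

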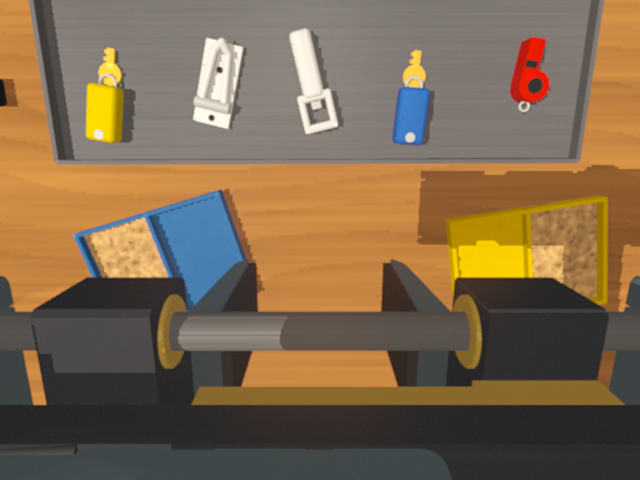

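Run:
```python
from h import *
p,d,K,T=load("w2")
f=lambda x0,y0:cv2.resize(p[y0:y0+120,x0:x0+80,::-1],None,fx=4.8,fy=4.8,interpolation=cv2.INTER_CUBIC)
cv2.imwrite("pics/c3.png",np.hstack([f(65,35),f(370,35)]))
cv2.imwrite("pics/c4.png",np.hstack([f(280,20),f(490,20)]))
```

```text
(no output)
```

View pics/c3.png

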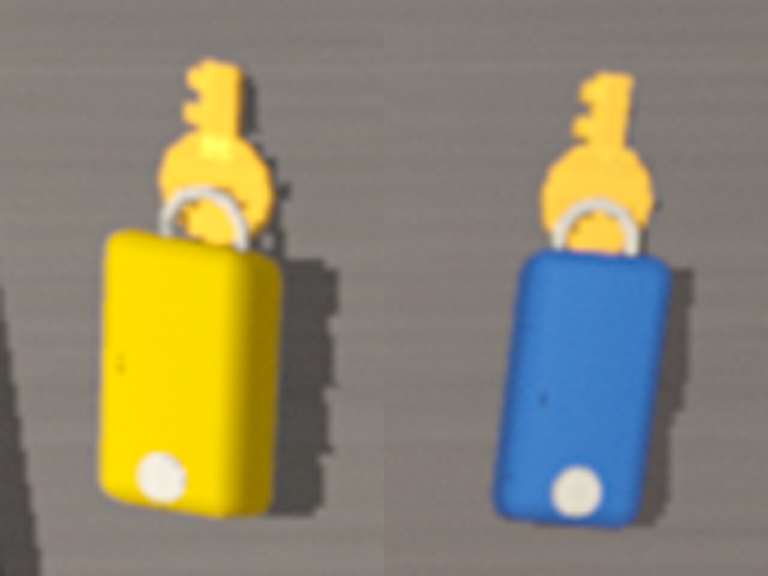

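View pics/c4.png

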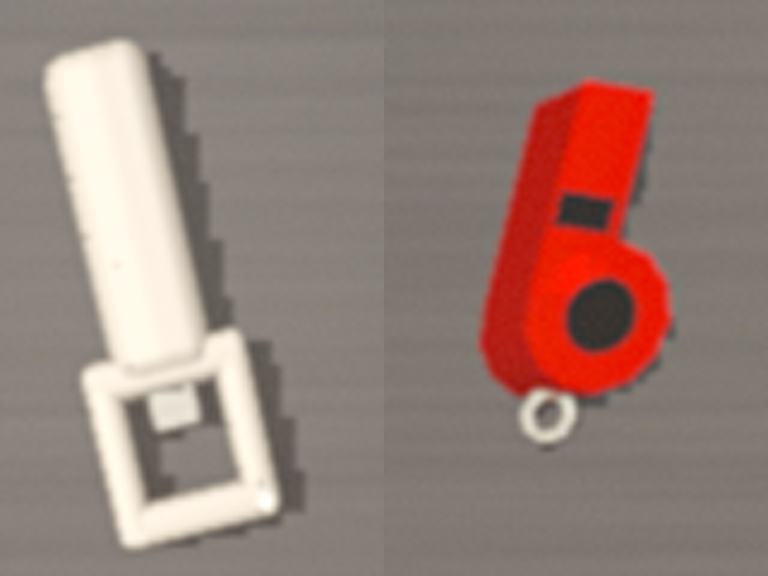

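Run:
```python
from h import *
p,d,K,T=load("w2")
def C(pts,ox,oy,z): return cast(np.array(pts,float)/4.8+[ox,oy]-0.4,z,K,T)[:,:2]
ang=lambda v:np.degrees(np.arctan2(v[1],v[0]))
for nm,q,ox in[("yel",[(104,233),(250,248),(232,517),(99,498)],65),("blu",[(140,253),(286,258),(253,527),(110,517)],370)]:
    X=C(q,ox,35,41.5); k=X.mean(0); v=X[0]+X[1]-X[2]-X[3]
    print(nm,'fob ctr',k.round(1),'yaw',ang(v).round(1),ang(X[0]-X[3]).round(1),ang(X[1]-X[2]).round(1),[np.linalg.norm(X[i]-X[i-1]).round(1) for i in range(4)])
X=C([(92,50),(160,352)],280,20,38); print('op handle',X.round(1),ang(X[1]-X[0]).round(1),np.linalg.norm(X[1]-X[0]))
X=C([(45,75),(108,345),(140,60),(205,335)],280,20,36);print(X.round(1),ang(X[1]-X[0]),ang(X[3]-X[2]))
X=C([(90,372),(235,330),(278,508),(128,547)],280,20,35);print('ring',X.mean(0),[np.linalg.norm(X[i]-X[i-1]).round(1) for i in range(4)],ang(X[3]-X[0]),ang(X[2]-X[1]))
X=C([(216,315),(210,310)],490,20,44);print('whistle',X.round(1))
X=C([(269,92),(228,235),(201,85),(160,240)],490,20,44);print(X.round(1),ang(X[0]-X[1]),ang(X[2]-X[3]))
```

```text
yel fob ctr [634.5 183.2] yaw -10.1 -9.2 -11.0 [np.float64(46.0), np.float64(25.6), np.float64(47.1), np.float64(24.1)]
blu fob ctr [631.5 -84.5] yaw -4.0 -4.3 -3.8 [np.float64(45.5), np.float64(25.9), np.float64(46.4), np.float64(26.3)]
op handle [[ 7.002e+02  1.130e+01]
 [ 6.508e+02 -2.000e-01]] -166.9 50.70984491011102
[[696.7  19.6]
 [652.2   9.2]
 [699.1   3.1]
 [653.9  -8.3]] -166.77375897989734 -165.9310304066649
ring [635.89464865  -4.22005499] [np.float64(31.4), np.float64(27.2), np.float64(31.9), np.float64(28.5)] -167.87010588864592 -165.4252931272729
whistle [[ 656.  -186.9]
 [ 656.8 -185.7]]
[[ 691.8 -191.4]
 [ 669.1 -187.3]
 [ 693.  -179.6]
 [ 668.3 -175.6]] -10.133431550824154 -9.271560616389955
```

```bash
cat > go.py <<'E'
import sys,numpy as np
from scipy.spatial.transform import Rotation as R
from plant import state
def go(x,y,z,th):
    s=state(); r=R.from_quat(s['eef_rot']); p=s['tool_pos']
    t=R.from_euler('ZX',[th-90,180],degrees=True)
    d=r.inv().apply(np.array([x,y,z])-p)/1000
    print('xyz',d.round(4),'ang',(r.inv()*t).as_rotvec(degrees=True).round(1),'| at',p.round(1),'open',round(s['opening'],1),'F',s['contact_force'].round(1),'t',s['clock'])
if __name__=="__main__": go(*map(float,sys.argv[1:5]))
E
python3 go.py 631.5 -84.5 130 -4
python3 - <<'E'
from h import *
for n in["scene","side"]:
    p,d,K,T=load(n);W=cloud(d,K,T)
    m=(d>0)&(W[...,2]>15)&(W[...,2]<100)&(W[...,1]>240)&(W[...,1]<450)&(W[...,0]>380)&(W[...,0]<620)
    w=W[m];print(n,np.percentile(w,[2,50,98],axis=0).round())
E
```

```text
xyz [ 0.0776 -0.0872  0.1309] ang [ 0.1 -0.   3.9] | at [544.6  -6.7 261. ] open 54.6 F [0.2 0.5 0.1] t 2.15
scene [[429. 386.  16.]
 [481. 402.  42.]
 [526. 411.  82.]]
side [[431. 398.  16.]
 [478. 409.  54.]
 [527. 419.  83.]]
```

```bash
python3 -m jog '{"xyz":[[0.0776,-0.0872,0.1309],[0.0776,-0.0872,0.1309],[0.0776,-0.0872,0.1309],[0.0776,-0.0872,0.1309],[0.0776,-0.0872,0.1309],[0.0776,-0.0872,0.1309]],"angular":[[0,0,4],[0,0,4],[0,0,4],[0,0,4],[0,0,4],[0,0,4]],"hand":[-0.2,-0.2,-0.2,-0.2,-0.2,-0.2]}'
python3 go.py 631.5 -84.5 46 -4
```

```text
clock: 2.75
tool_pos: [632.2, -83.4, 130.7]
eef_rot: [-0.681, 0.732, 0.0, -0.0]
contact_force: [0.1, -0.3, 0.3]
opening: 54.5
xyz [0.0011 0.0006 0.0847] ang [ 0.   0.  -0.1] | at [632.2 -83.4 130.7] open 54.5 F [ 0.1 -0.3  0.3] t 2.75
```

```bash
python3 -m jog '{"xyz":[[0.001,0.0005,0.04],[0.001,0.0005,0.07],[0.001,0.0005,0.0845],[0.001,0.0005,0.0845],[0.001,0.0005,0.0845],[0.001,0.0005,0.0845],[0.001,0.0005,0.0845],[0.001,0.0005,0.0845]],"angular":[[0,0,0],[0,0,0],[0,0,0],[0,0,0],[0,0,0],[0,0,0],[0,0,0],[0,0,0]],"hand":[-0.2,-0.2,-0.2,-0.2,1,1,1,1]}' 20
python3 go.py 462.2 181 130 16.3
```

```text
clock: 3.55
tool_pos: [633.3, -84.2, 46.7]
eef_rot: [-0.682, 0.731, -0.001, 0.001]
contact_force: [-0.2, -0.1, 7.0]
opening: 25.8
xyz [-0.2525  0.1891 -0.0838] ang [ -0.1  -0.  -20.3] | at [633.3 -84.2  46.7] open 25.8 F [-0.2 -0.1  7. ] t 3.55
```

```bash
python3 -m jog '{"xyz":[[0,0,-0.045],[0,0,-0.084],[-0.2525,0.189,-0.084],[-0.2525,0.189,-0.084],[-0.2525,0.189,-0.084],[-0.2525,0.189,-0.084],[-0.2525,0.189,-0.084],[-0.2525,0.189,-0.084],[-0.2525,0.189,-0.084],[-0.2525,0.189,-0.084]],"angular":[[0,0,0],[0,0,0],[0,0,-20.3],[0,0,-20.3],[0,0,-20.3],[0,0,-20.3],[0,0,-20.3],[0,0,-20.3],[0,0,-20.3],[0,0,-20.3]],"hand":[1,1,1,1,1,1,1,1,1,1]}'
python3 -m jog '{"xyz":[[0,0,0],[0,0,0]],"angular":[[0,0,0],[0,0,0]],"hand":[1,1]}'
python3 go.py 462.2 181 27 16.3
python3 - <<'E'
from plant import *
import cv2
p,d=camera("wrist"); cv2.imwrite("pics/w3.png",p[:,:,::-1])
E
```

```text
clock: 4.55
tool_pos: [460.6, 182.8, 129.9]
eef_rot: [0.801, -0.598, -0.0, -0.0]
contact_force: [-0.1, 1.0, -0.0]
opening: 25.5
clock: 4.75
tool_pos: [462.7, 180.4, 129.7]
eef_rot: [0.8, -0.6, 0.0, -0.0]
contact_force: [0.2, -0.4, -0.8]
opening: 25.9
xyz [-0.0008  0.0004  0.1027] ang [-0.  -0.  -0.1] | at [462.7 180.4 129.7] open 25.9 F [ 0.2 -0.4 -0.8] t 4.75
```

View pics/w3.png

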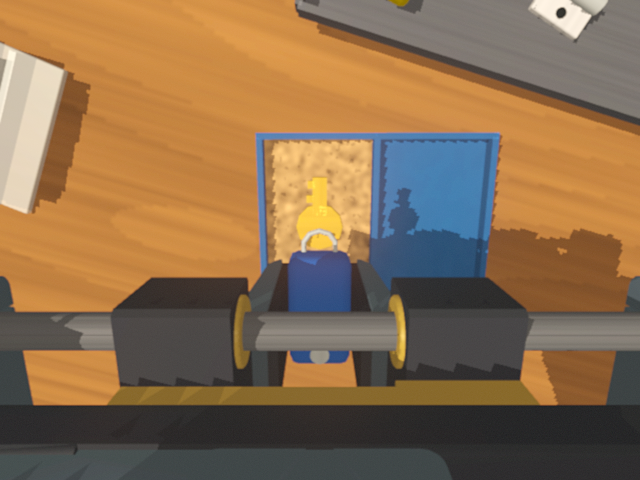

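The key is held straight and aligned over the cork (key at (320,215), compartment columns 265–372). Lowering it.

```bash
python3 -m jog '{"xyz":[[0,0,0.045],[-0.0008,0.0004,0.08],[-0.0008,0.0004,0.095],[-0.0008,0.0004,0.1025],[-0.0008,0.0004,0.1025],[-0.0008,0.0004,0.1025],[-0.0008,0.0004,0.1025],[-0.0008,0.0004,0.1025]],"angular":[[0,0,0],[0,0,0],[0,0,0],[0,0,0],[0,0,0],[0,0,0],[0,0,0],[0,0,0]],"hand":[1,1,1,1,1,0.25,0.25,0.25]}'
python3 go.py 462.2 181 120 16.3
```

```text
clock: 5.6
tool_pos: [461.9, 181.8, 27.6]
eef_rot: [0.8, -0.6, 0.0, -0.001]
contact_force: [-0.5, -0.4, 0.2]
opening: 33.9
xyz [ 0.0008 -0.0003 -0.0924] ang [-0.1 -0.  -0. ] | at [461.9 181.8  27.6] open 33.9 F [-0.5 -0.4  0.2] t 5.6
```

```bash
python3 go.py 634.5 183.2 130 -10
```

```text
xyz [ 0.0469 -0.1663 -0.1022] ang [-0.1  0.  26.3] | at [461.9 181.8  27.6] open 33.9 F [-0.5 -0.4  0.2] t 5.6
```

```bash
python3 -m jog '{"xyz":[[0,0,-0.04],[0,0,-0.08],[0,0,-0.102],[0.047,-0.166,-0.102],[0.047,-0.166,-0.102],[0.047,-0.166,-0.102],[0.047,-0.166,-0.102],[0.047,-0.166,-0.102],[0.047,-0.166,-0.102]],"angular":[[0,0,0],[0,0,0],[0,0,0],[0,0,26.3],[0,0,26.3],[0,0,26.3],[0,0,26.3],[0,0,26.3],[0,0,26.3]],"hand":[0.25,0.25,0,-0.2,-0.2,-0.2,-0.2,-0.2,-0.2]}'
python3 go.py 634.5 183.2 46 -10
python3 - <<'E'
from plant import *
import cv2
p,d=camera("scene"); cv2.imwrite("pics/s4.png",cv2.resize(p[150:350,180:440,::-1],None,fx=3,fy=3))
E
```

```text
clock: 6.5
tool_pos: [632.9, 183.0, 128.6]
eef_rot: [-0.643, 0.766, 0.0, -0.001]
contact_force: [0.5, 0.1, -0.3]
opening: 54.6
xyz [-0.0005 -0.0016  0.0826] ang [ 0.1 -0.  -0. ] | at [632.9 183.  128.6] open 54.6 F [ 0.5  0.1 -0.3] t 6.5
```

View pics/s4.png

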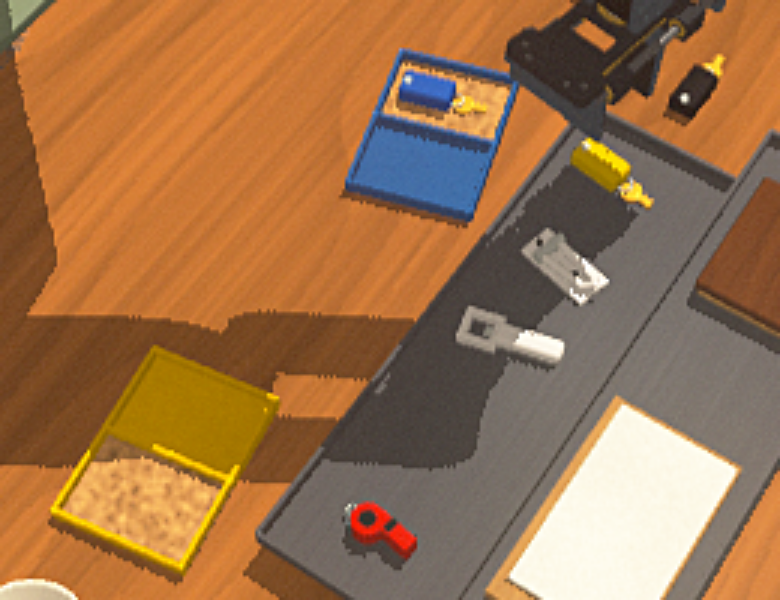

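The scene shows the blue key flat on the cork at (440,95) in the crop, clear of the walls. The gripper is now above the yellow key.

```bash
python3 -m jog '{"xyz":[[-0.0005,-0.0016,0.04],[-0.0005,-0.0016,0.07],[-0.0005,-0.0016,0.0825],[-0.0005,-0.0016,0.0825],[-0.0005,-0.0016,0.0825],[-0.0005,-0.0016,0.0825],[-0.0005,-0.0016,0.0825],[-0.0005,-0.0016,0.0825]],"angular":[[0,0,0],[0,0,0],[0,0,0],[0,0,0],[0,0,0],[0,0,0],[0,0,0],[0,0,0]],"hand":[0,0,0,0,1,1,1,1]}' 20
python3 go.py 479.5 -257.6 130 9
```

```text
clock: 7.35
tool_pos: [636.0, 183.5, 47.8]
eef_rot: [-0.643, 0.766, -0.0, 0.001]
contact_force: [-0.7, 0.0, 3.9]
opening: 26.0
xyz [ 0.4616  0.0771 -0.0826] ang [ -0.1   0.  -19. ] | at [636.  183.5  47.8] open 26.0 F [-0.7  0.   3.9] t 7.35
```

```bash
python3 -m jog '{"xyz":[[0,0,-0.045],[0,0,-0.083],[0.4616,0.077,-0.083],[0.4616,0.077,-0.083],[0.4616,0.077,-0.083],[0.4616,0.077,-0.083],[0.4616,0.077,-0.083],[0.4616,0.077,-0.083],[0.4616,0.077,-0.083],[0.4616,0.077,-0.083]],"angular":[[0,0,0],[0,0,0],[0,0,-19],[0,0,-19],[0,0,-19],[0,0,-19],[0,0,-19],[0,0,-19],[0,0,-19],[0,0,-19]],"hand":[1,1,1,1,1,1,1,1,1,1]}'
python3 go.py 479.5 -257.6 130 9
```

```text
clock: 8.35
tool_pos: [501.1, -195.3, 129.8]
eef_rot: [0.76, -0.65, 0.0, -0.0]
contact_force: [0.9, -0.6, -0.3]
opening: 25.7
xyz [ 0.0582  0.0311 -0.0002] ang [-0. -0. -0.] | at [ 501.1 -195.3  129.8] open 25.7 F [ 0.9 -0.6 -0.3] t 8.35
```

```bash
python3 -m jog '{"xyz":[[0.058,0.031,0],[0.058,0.031,0],[0.058,0.031,0],[0.058,0.031,0]],"angular":[[0,0,0],[0,0,0],[0,0,0],[0,0,0]],"hand":[1,1,1,1]}'
python3 go.py 479.5 -257.6 28 9
python3 - <<'E'
from plant import *
import cv2
p,d=camera("wrist"); cv2.imwrite("pics/w5.png",p[:,:,::-1])
E
```

```text
clock: 8.75
tool_pos: [480.5, -255.1, 129.5]
eef_rot: [0.76, -0.65, -0.0, -0.0]
contact_force: [0.5, 0.5, -0.2]
opening: 26.3
xyz [0.0023 0.0014 0.1015] ang [-0.   0.  -0.1] | at [ 480.5 -255.1  129.5] open 26.3 F [ 0.5  0.5 -0.2] t 8.75
```

View pics/w5.png

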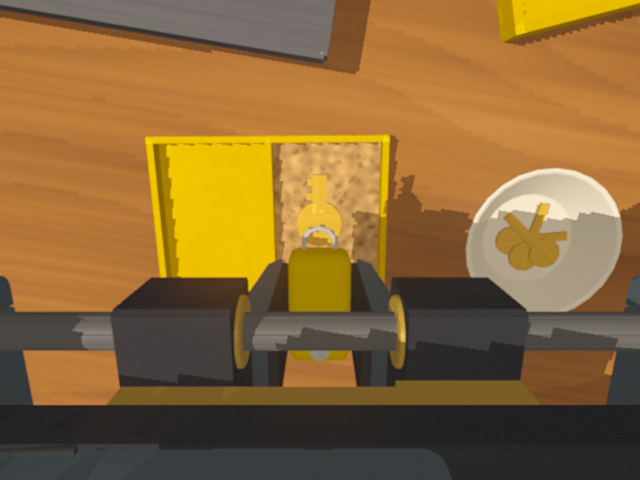

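The yellow key is centred over the cork (columns 272–385, key at 320). The dish is well to the right. Lowering.

```bash
python3 -m jog '{"xyz":[[0.002,0.001,0.045],[0.002,0.0014,0.08],[0.002,0.0014,0.095],[0.002,0.0014,0.1015],[0.002,0.0014,0.1015],[0.002,0.0014,0.1015],[0.002,0.0014,0.1015],[0.002,0.0014,0.1015]],"angular":[[0,0,0],[0,0,0],[0,0,0],[0,0,0],[0,0,0],[0,0,0],[0,0,0],[0,0,0]],"hand":[1,1,1,1,1,0.25,0.25,0.25]}'
python3 go.py 666.5 3.1 130 13.4
```

```text
clock: 9.6
tool_pos: [480.0, -257.8, 28.6]
eef_rot: [0.76, -0.649, 0.001, -0.0]
contact_force: [0.3, -0.3, -0.3]
opening: 34.3
xyz [-0.2284 -0.2252 -0.1013] ang [-0.1 -0.1 -4.4] | at [ 480.  -257.8   28.6] open 34.3 F [ 0.3 -0.3 -0.3] t 9.6
```

Next, the opener.

```bash
python3 -m jog '{"xyz":[[0,0,-0.04],[0,0,-0.08],[0,0,-0.101],[-0.2284,-0.2252,-0.101],[-0.2284,-0.2252,-0.101],[-0.2284,-0.2252,-0.101],[-0.2284,-0.2252,-0.101],[-0.2284,-0.2252,-0.101],[-0.2284,-0.2252,-0.101],[-0.2284,-0.2252,-0.101]],"angular":[[0,0,0],[0,0,0],[0,0,0],[0,0,-4.4],[0,0,-4.4],[0,0,-4.4],[0,0,-4.4],[0,0,-4.4],[0,0,-4.4],[0,0,-4.4]],"hand":[0.25,0.25,0,0,0,0,0,0,0,0]}'
python3 -m jog '{"xyz":[[0,0,0],[0,0,0]],"angular":[[0,0,0],[0,0,0]],"hand":[0,0]}'
python3 go.py 666.5 3.1 45.5 13.4
python3 - <<'E'
from plant import *
import cv2
p,d=camera("scene"); cv2.imwrite("pics/s6.png",cv2.resize(p[150:350,180:440,::-1],None,fx=3,fy=3))
p,d=camera("wrist"); cv2.imwrite("pics/w6.png",p[:,:,::-1])
E
```

```text
clock: 10.6
tool_pos: [668.5, 6.9, 129.2]
eef_rot: [0.786, -0.619, 0.001, -0.001]
contact_force: [-0.3, -0.3, 0.2]
opening: 45.7
clock: 10.8
tool_pos: [665.8, 2.9, 128.8]
eef_rot: [0.785, -0.62, -0.0, 0.001]
contact_force: [-0.6, -0.4, 0.7]
opening: 45.5
xyz [-0.0001 -0.0008  0.0833] ang [ 0.1 -0.   0. ] | at [665.8   2.9 128.8] open 45.5 F [-0.6 -0.4  0.7] t 10.8
```

View pics/s6.png

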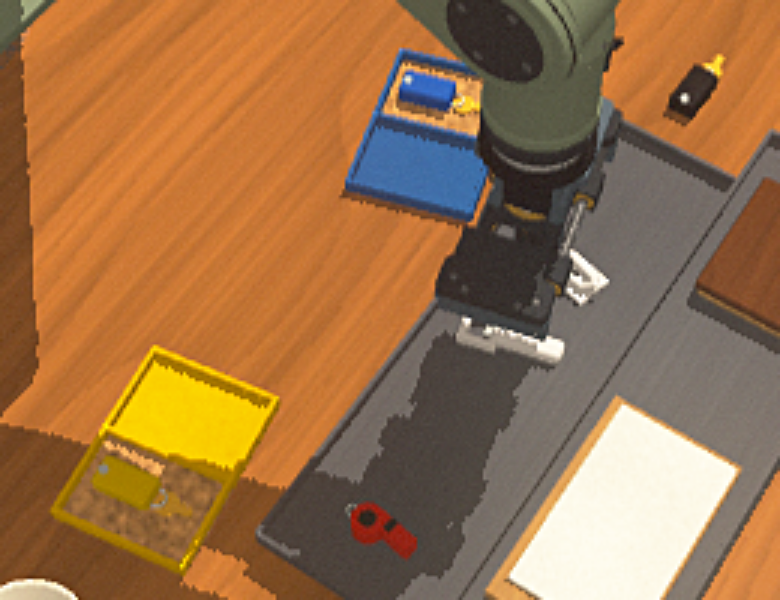

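View pics/w6.png

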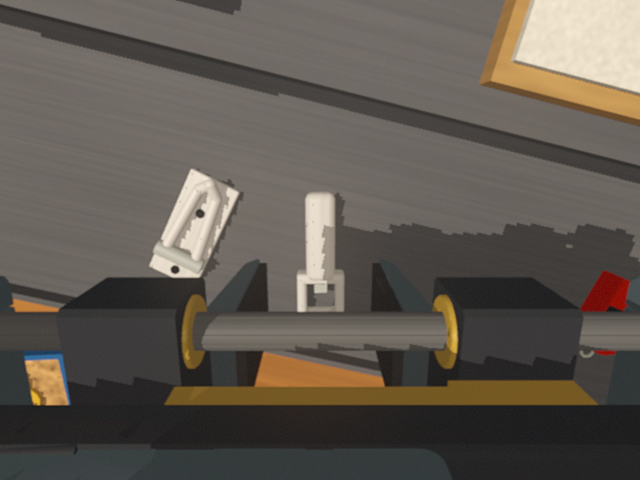

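The yellow key is flat on its cork, at (130,480) in the scene crop. In the wrist view the opener handle, at (320,235), runs straight between the fingers, and the hook at (195,220) is clear.

```bash
python3 -m jog '{"xyz":[[0,-0.0008,0.04],[0,-0.0008,0.07],[0,-0.0008,0.0838],[0,-0.0008,0.0838],[0,-0.0008,0.0838],[0,-0.0008,0.0838],[0,-0.0008,0.0838],[0,-0.0008,0.0838],[0,-0.0008,0.0838]],"angular":[[0,0,0],[0,0,0],[0,0,0],[0,0,0],[0,0,0],[0,0,0],[0,0,0],[0,0,0],[0,0,0]],"hand":[0,0,0,0,1,1,1,1,1]}' 25
python3 go.py 489.6 -181 130 9
```

```text
clock: 11.8
tool_pos: [667.3, 2.9, 45.8]
eef_rot: [0.785, -0.62, 0.001, -0.0]
contact_force: [-1.0, -1.5, 2.6]
opening: 17.7
xyz [ 0.1378  0.2153 -0.0843] ang [-0.  -0.   4.4] | at [667.3   2.9  45.8] open 17.7 F [-1.  -1.5  2.6] t 11.8
```

```bash
python3 -m jog '{"xyz":[[0,0,-0.045],[0,0,-0.084],[0.138,0.215,-0.084],[0.138,0.215,-0.084],[0.138,0.215,-0.084],[0.138,0.215,-0.084],[0.138,0.215,-0.084],[0.138,0.215,-0.084],[0.138,0.215,-0.084],[0.138,0.215,-0.084]],"angular":[[0,0,0],[0,0,0],[0,0,4.4],[0,0,4.4],[0,0,4.4],[0,0,4.4],[0,0,4.4],[0,0,4.4],[0,0,4.4],[0,0,4.4]],"hand":[1,1,1,1,1,1,1,1,1,1]}'
python3 -m jog '{"xyz":[[0,0,0],[0,0,0]],"angular":[[0,0,0],[0,0,0]],"hand":[1,1]}'
python3 go.py 489.6 -181 26 9
python3 - <<'E'
from plant import *
import cv2
p,d=camera("wrist"); cv2.imwrite("pics/w7.png",p[:,:,::-1])
E
```

```text
clock: 12.8
tool_pos: [490.6, -180.5, 129.4]
eef_rot: [0.76, -0.65, 0.0, -0.0]
contact_force: [-0.1, -0.1, -0.3]
opening: 18.0
clock: 13.0
tool_pos: [490.6, -180.0, 129.1]
eef_rot: [0.761, -0.649, 0.0, -0.0]
contact_force: [-0.0, -0.6, -0.7]
opening: 18.1
xyz [0.0008 0.0012 0.1031] ang [-0.   0.   0.1] | at [ 490.6 -180.   129.1] open 18.1 F [-0.  -0.6 -0.7] t 13.0
```

View pics/w7.png

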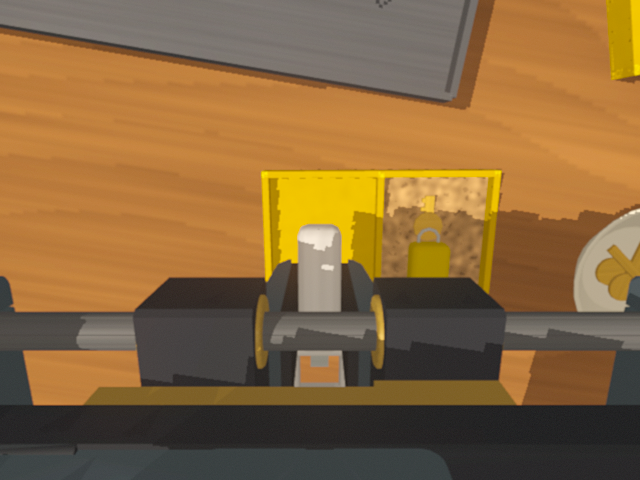

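```bash
python3 -m jog '{"xyz":[[0.0008,0.0012,0.045],[0.0008,0.0012,0.08],[0.0008,0.0012,0.095],[0.0008,0.0012,0.1028],[0.0008,0.0012,0.1028],[0.0008,0.0012,0.1028],[0.0008,0.0012,0.1028],[0.0008,0.0012,0.1028]],"angular":[[0,0,0],[0,0,0],[0,0,0],[0,0,0],[0,0,0],[0,0,0],[0,0,0],[0,0,0]],"hand":[1,1,1,1,1,0.4,0.4,0.4]}'
python3 go.py 656 -186.9 130 -9.7
```

```text
clock: 13.85
tool_pos: [489.2, -182.0, 27.0]
eef_rot: [0.76, -0.65, 0.001, -0.0]
contact_force: [-0.6, 0.6, -0.8]
opening: 27.5
xyz [ 0.0309 -0.1641 -0.1027] ang [-0.1 -0.  18.7] | at [ 489.2 -182.    27. ] open 27.5 F [-0.6  0.6 -0.8] t 13.85
```

```bash
python3 -m jog '{"xyz":[[0,0,-0.04],[0,0,-0.08],[0,0,-0.102],[0.031,-0.164,-0.102],[0.031,-0.164,-0.102],[0.031,-0.164,-0.102],[0.031,-0.164,-0.102],[0.031,-0.164,-0.102],[0.031,-0.164,-0.102],[0.031,-0.164,-0.102]],"angular":[[0,0,0],[0,0,0],[0,0,0],[0,0,18.7],[0,0,18.7],[0,0,18.7],[0,0,18.7],[0,0,18.7],[0,0,18.7],[0,0,18.7]],"hand":[0.4,0.4,0,0,0,0,0,0,0,0]}'
python3 go.py 656 -186.9 46 -9.7
python3 - <<'E'
from plant import *
import cv2
p,d=camera("side"); cv2.imwrite("pics/s8.png",cv2.resize(p[130:350,270:530,::-1],None,fx=2.6,fy=2.6))
p,d=camera("wrist"); cv2.imwrite("pics/w8.png",p[:,:,::-1])
E
```

```text
clock: 14.85
tool_pos: [654.0, -186.9, 128.5]
eef_rot: [-0.644, 0.765, 0.001, -0.0]
contact_force: [0.7, -0.7, 0.2]
opening: 46.0
xyz [-0.0004 -0.0021  0.0825] ang [ 0.1 -0.  -0. ] | at [ 654.  -186.9  128.5] open 46.0 F [ 0.7 -0.7  0.2] t 14.85
```

View pics/s8.png

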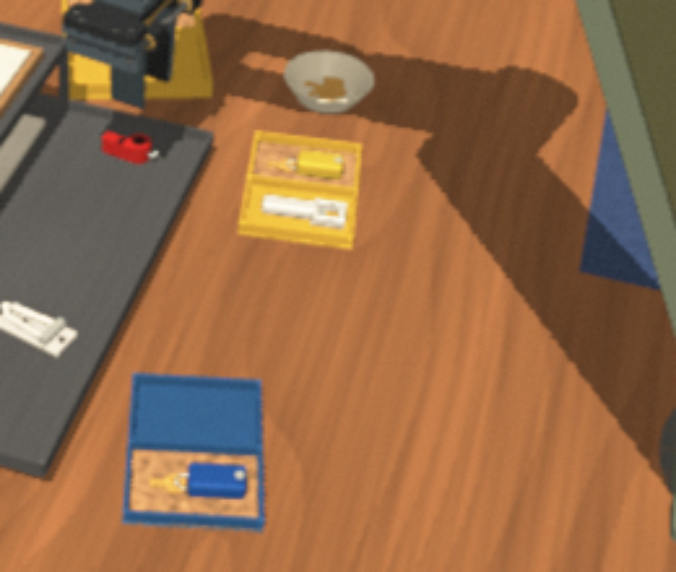

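View pics/w8.png

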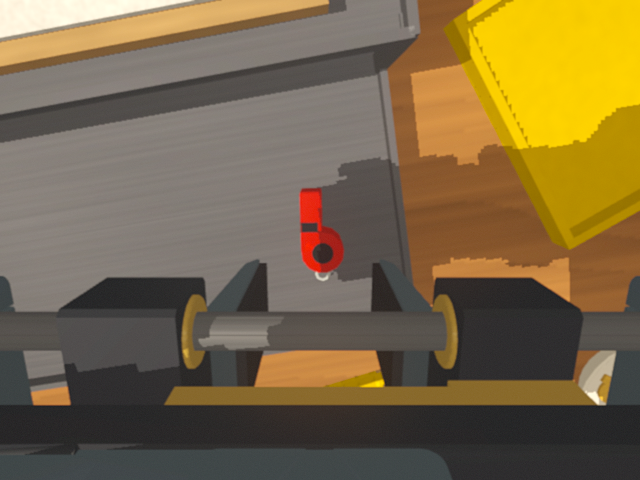

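The side view shows the opener and yellow key flat in their yellow-tray compartments and the blue key on its cork. In the wrist view the whistle drum's hole is at (323,252). I'll recheck its position from that.

```bash
python3 - <<'E'
from h import *
from plant import calibration,state
c=calibration("wrist"); print(cast([(323,252)],44,c["mtx"],c["T"]).round(1), state()['tool_pos'])
E
python3 go.py 656 -186.9 46 -9.7
```

```text
[[ 656.7 -188.4   44. ]] [ 654.24930778 -187.07520666  128.88750151]
xyz [-0.0005 -0.0017  0.0829] ang [ 0.  -0.  -0.1] | at [ 654.2 -187.1  128.9] open 45.4 F [-0.1 -0.2  0.9] t 14.95
```

```bash
python3 -m jog '{"xyz":[[0,-0.002,0.04],[0,-0.002,0.07],[0,-0.002,0.083],[0,-0.002,0.083],[0,-0.002,0.083],[0,-0.002,0.083],[0,-0.002,0.083],[0,-0.002,0.083]],"angular":[[0,0,0],[0,0,0],[0,0,0],[0,0,0],[0,0,0],[0,0,0],[0,0,0],[0,0,0]],"hand":[0,0,0,0,1,1,1,1]}' 20
python3 go.py 489 112 130 16.3
```

```text
clock: 15.75
tool_pos: [657.8, -187.4, 46.2]
eef_rot: [-0.645, 0.765, -0.001, 0.0]
contact_force: [0.0, -0.3, 3.3]
opening: 25.6
xyz [-0.2666  0.2168 -0.0841] ang [ -0.1  -0.  -26. ] | at [ 657.8 -187.4   46.2] open 25.6 F [ 0.  -0.3  3.3] t 15.75
```

```bash
python3 -m jog '{"xyz":[[0,0,-0.045],[0,0,-0.084],[-0.2666,0.2168,-0.084],[-0.2666,0.2168,-0.084],[-0.2666,0.2168,-0.084],[-0.2666,0.2168,-0.084],[-0.2666,0.2168,-0.084],[-0.2666,0.2168,-0.084],[-0.2666,0.2168,-0.084],[-0.2666,0.2168,-0.084]],"angular":[[0,0,0],[0,0,0],[0,0,-26],[0,0,-26],[0,0,-26],[0,0,-26],[0,0,-26],[0,0,-26],[0,0,-26],[0,0,-26]],"hand":[1,1,1,1,1,1,1,1,1,1]}'
python3 -m jog '{"xyz":[[0,0,0],[0,0,0],[0,0,0]],"angular":[[0,0,0],[0,0,0],[0,0,0]],"hand":[1,1,1]}'
python3 go.py 489 112 26.5 16.3
python3 - <<'E'
from plant import *
import cv2
p,d=camera("wrist"); cv2.imwrite("pics/w9.png",p[:,:,::-1])
E
```

```text
clock: 16.75
tool_pos: [485.8, 115.5, 129.6]
eef_rot: [0.802, -0.598, -0.001, 0.0]
contact_force: [0.7, -0.2, -0.1]
opening: 25.2
clock: 17.05
tool_pos: [489.6, 111.0, 129.4]
eef_rot: [0.8, -0.601, 0.0, -0.0]
contact_force: [-0.3, -0.1, -0.9]
opening: 25.4
xyz [-0.0012  0.0003  0.1029] ang [-0.  -0.  -0.1] | at [489.6 111.  129.4] open 25.4 F [-0.3 -0.1 -0.9] t 17.05
```

View pics/w9.png

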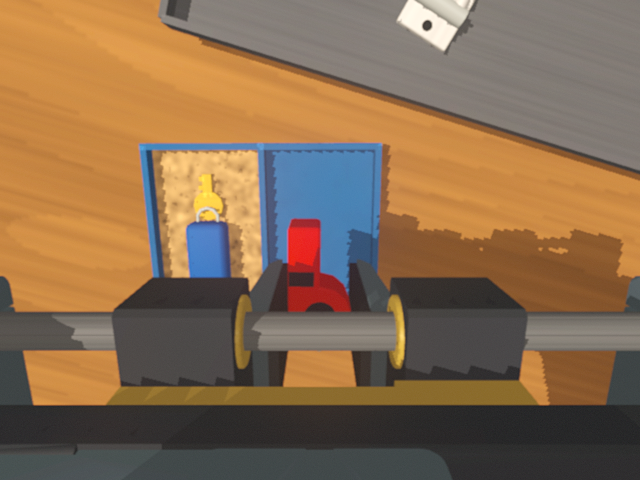

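The whistle is held straight over the blue floor (compartment columns 268–378, whistle at 288–350). Lowering.

```bash
python3 -m jog '{"xyz":[[-0.001,0.0003,0.045],[-0.001,0.0003,0.08],[-0.001,0.0003,0.095],[-0.001,0.0003,0.1028],[-0.001,0.0003,0.1028],[-0.001,0.0003,0.1028],[-0.001,0.0003,0.1028],[-0.001,0.0003,0.1028]],"angular":[[0,0,0],[0,0,0],[0,0,0],[0,0,0],[0,0,0],[0,0,0],[0,0,0],[0,0,0]],"hand":[1,1,1,1,1,0.25,0.25,0.25]}'
python3 -m jog '{"xyz":[[0,0,-0.04],[0,0,-0.08],[0,0,-0.12],[0,0.12,-0.2],[0,0.12,-0.2],[0,0.12,-0.2],[0,0.12,-0.2],[0,0.12,-0.2]],"angular":[[0,0,0],[0,0,0],[0,0,0],[0,0,0],[0,0,0],[0,0,0],[0,0,0],[0,0,0]],"hand":[0.25,0.25,0.25,0,0,0,0,0]}'
python3 - <<'E'
from plant import *
import cv2,numpy as np
for n in["wrist","scene","side"]:
    c=calibration(n); p,d=camera(n); cv2.imwrite(f"pics/f_{n}.png",p[:,:,::-1]); np.savez(f"f_{n}0.npz",p=p,d=d,mtx=c["mtx"],T=c["T"])
E
```

```text
clock: 17.9
tool_pos: [488.8, 112.9, 27.2]
eef_rot: [0.8, -0.6, 0.001, -0.001]
contact_force: [0.2, 0.1, -0.8]
opening: 34.2
clock: 18.7
tool_pos: [373.2, 79.4, 227.6]
eef_rot: [0.8, -0.6, 0.001, -0.001]
contact_force: [-0.3, -0.1, 0.7]
opening: 45.7
```

View pics/f_wrist.png

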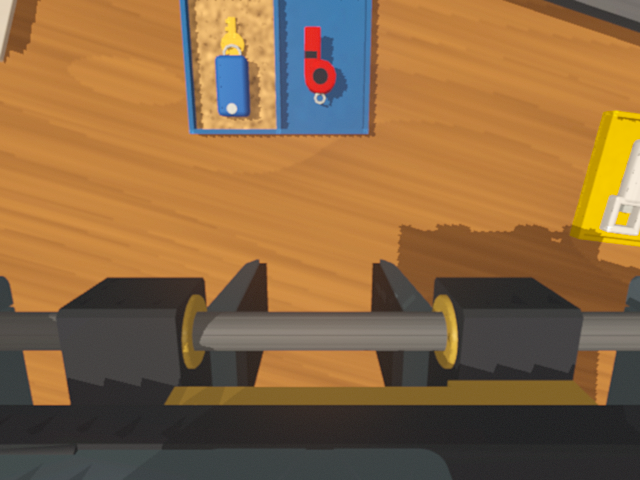

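View pics/f_side.png

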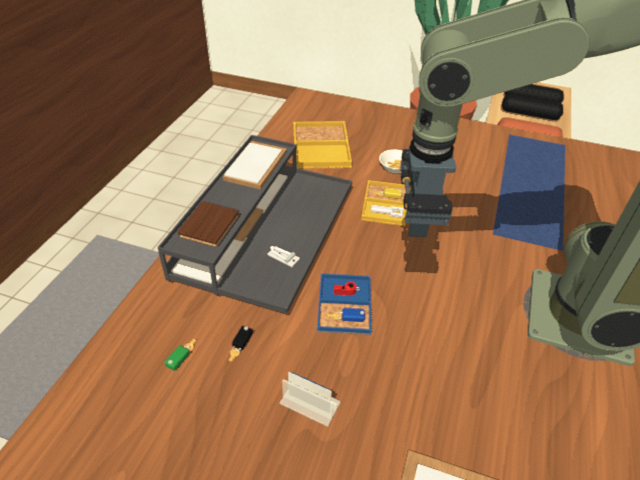

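Run:
```python
from h import *
p,d,K,T=load("f_wrist")
def loc(P,c,th):
    t=np.radians(th);R=np.array([[np.cos(t),np.sin(t)],[-np.sin(t),np.cos(t)]]);return (R@(P[:2]-np.array(c))).round(1)
print('whistle',loc(cast([(320,75)],24,K,T)[0],(488,150),16.3)); print('fob b',loc(cast([(232,85)],22,K,T)[0],(488,150),16.3))
for n in("scene","side"):
    p,d,K,T=load("f_"+n);W=cloud(d,K,T);ok=d>0
    for nm,c,th in(("blue",(488,150),16.3),("yel",(489.5,-218.5),189)):
        t=np.radians(th);L=(W[...,:2]-c)@np.array([[np.cos(t),-np.sin(t)],[np.sin(t),np.cos(t)]])
        for s,(a,b) in(("+",(8,66)),("-",(-66,-8))):
            m=ok&(abs(L[...,0])<47)&(L[...,1]>a)&(L[...,1]<b)&(W[...,2]>11)&(W[...,2]<40)
            w=L[m];print(n,nm,s,m.sum(),np.percentile(w,[3,50,97],axis=0).round().tolist(),'z',np.percentile(W[m][:,2],[50,95]).round(1))
for n in("scene","side"):
    p0=load(n);p1=load("f_"+n)
    print(n,'hook/stand/dish diff',[int((np.abs(p0[0][v-14:v+14,u-14:u+14].astype(int)-p1[0][v-14:v+14,u-14:u+14]).max(-1)>60).sum()) for u,v in ([(368,238),(370,128),(188,367)] if n=="scene" else [(283,256),(309,398),(396,162)])])
p=load("f_scene")[0]; cv2.imwrite("pics/fz.png",cv2.resize(p[150:350,180:440,::-1],None,fx=3,fy=3))
```

```text
whistle [-10.4 -34.9]
fob b [-17.8  37.1]
scene blue + 177 [[-41.0, 24.0], [-17.0, 34.0], [5.0, 50.0]] z [20.9 24.7]
scene blue - 171 [[-24.0, -47.0], [-2.0, -35.0], [24.0, -23.0]] z [22.5 26.8]
scene yel + 255 [[-7.0, 24.0], [15.0, 37.0], [38.0, 48.0]] z [20.8 24.3]
scene yel - 274 [[-33.0, -51.0], [6.0, -37.0], [45.0, -24.0]] z [16.4 19.8]
side blue + 275 [[-39.0, 27.0], [-16.0, 43.0], [7.0, 51.0]] z [21.8 24.6]
side blue - 222 [[-22.0, -44.0], [-2.0, -28.0], [25.0, -22.0]] z [23.6 27.4]
side yel + 153 [[-8.0, 21.0], [14.0, 29.0], [37.0, 46.0]] z [20.9 24.8]
side yel - 212 [[-34.0, -53.0], [10.0, -41.0], [44.0, -25.0]] z [16.6 20.5]
scene hook/stand/dish diff [0, 0, 0]
side hook/stand/dish diff [0, 0, 217]
```

View pics/fz.png

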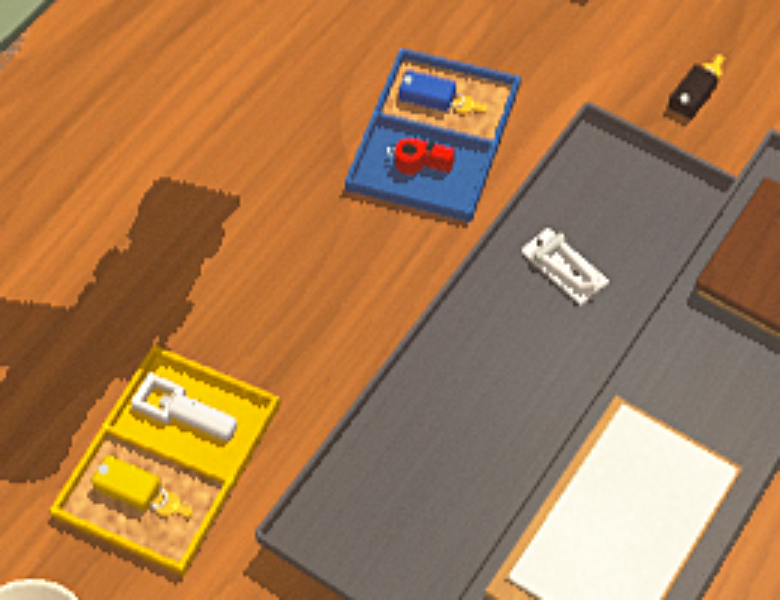

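All four things lie flat and clear of the rims and dividers. The dish difference in the side view is only the arm in front of it; the scene view shows no change.

```bash
python3 -c "
from plant import *
print(finish_job(), state()['clock'])"
```

```text
the job is handed in; nothing more can be done
the job is handed in; nothing more can be done
```

Both kits are made up, and I handed the job in at about 19 s of the 93 s allowed. `finish_job` gave no verdict.

- **Blue tray:** the blue key is on the cork and the red whistle is in the other compartment.
- **Yellow tray (the smaller one):** the yellow key is on the cork and the silver bottle opener is in the other compartment.

**Position:** the last pictures show all four flat, near the middle of their compartments and clear of the walls and dividers. In the trays' frames I measured the whistle at about (-10, -35) mm and the blue fob at (-18, +37) mm. The yellow key and the opener lie about 37 mm either side of the divider. Heights fit things resting on the floor.

**Left alone:** the hook, stand and dish are unchanged in the scene view. The side-view comparison flagged a change at the dish, but that was the arm partly in front of it. The two fixed cameras' rough depth measurements differed by up to about 9 mm in y, because they see different sides of each thing. This is well inside the limits.

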